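# Clip the cure logger's sprung hook onto the mould's stud

### The arm

A 7-joint arm with a two-finger parallel gripper is mounted at the origin on the work surface. World frame = base frame: x ahead of the robot, y to its left, z up, the work surface at z = 0. Lengths are in m, angles in rad, forces in N, time in s.
With the tool pointing down it reaches from about 0.375 to 0.925 m from the base axis. Payload 3.1 kg.
Tool frame: the origin (TCP) lies between the finger pads; the fingertips stand 19 mm ahead of it and the grasp point (between the pads) is the TCP; z points along the fingers, y is the line along which they close (so a half turn about z gives the same grasp; the last joint's range is limited). The gripper opens to 85 mm and grips with 20 to 120 N. Pads are 22 mm wide; open, the fingers measure 114 mm over their backs; the gripper's body (76 mm by 85 mm) begins 54 mm behind the grasp point. The pads swing forward as they close: fully open they stand 13 mm farther back than shut.
Start: joints at [-1.291, 0.383, 0.044, 1.598, -0.018, 1.161, -0.05], TCP at [0.24, 0.604, 0.25] pointing down, gripper open.
Joint ranges: [-2.61, 2.61], [-0.41, 2.15], [-1.48, 1.57], [0, 2.5], [-1.57, 4.71], [0.05, 1.97], [-2.85, 2.85]. Speed limits (rad/s): [2.79, 2.79, 3.14, 3.14, 3.14, 3.14, 3.14].

### API

Orientations are given as a unit quaternion [x, y, z, w].
In Python, from bench import move_ptp, movel, move_j, move_gripper, pause, inverse_kinematics, read_camera, camera_params, MotionError, sign_off, look_for, tip_of, read_time_s, read_qpos, read_joint_vel, read_effort, read_eef_pos, read_tcp_rot, read_ft_force, read_ft_torque, read_finger_gap, read_grasp_force gives the robot as it stands. Calls block until the motion is done:
- move_ptp(position, orientation): joint-space move of the TCP to a pose.
- movel(position, orientation=None, speed=0.15): straight line of the TCP; orientation=None keeps the orientation; speed is the mean speed in m/s.
- move_j(angles): joint-space move.
- move_gripper(opening, effort=None): finger opening in m; effort is the grip in N (None keeps the last); returns when the fingers have stopped.
- pause(seconds).
- inverse_kinematics(position, orientation): joint angles nearest the present ones, or None.
- read_camera(name): name is "scene" or "side" or "wrist"; returns the picture (480x640x3 uint8, red, green, blue); there is no depth.
- camera_params(name): a dict with "K" (3x3 intrinsics, pixels), "camera_from_world" (4x4, takes a point from world to camera coordinates). Camera axes: x right, y down, z forward; pixel columns grow to the right and rows downward; lengths in m; the calibration is good to about 2 mm. A picture is of the moment at which its call begins: read the wrist's pose just before it. camera_params takes no time and is no camera call; for the wrist camera it gives the pose at the moment of the call.
A pose or a line that the arm cannot do raises MotionError and nothing moves.
- sign_off(): hands the job in; it is judged then, once.
Trained networks look in the newest picture that a camera, given by its name, has taken for a name from the list of things; names that differ only in an ending like _2 or _b are one class to them, and where a whole thing is asked for, a point or a joint stands for the part that bears it (a point fixed in the world has none). Each returns a list of dicts, best first, with "confidence" (0 to 1); they miss things now and then, are a little off and sometimes report something else, mostly with a low value. They report only what shows in the picture. A call takes as long as a camera call.
- look_for(camera, name): "at" ([column, row] in pixels, amid what is visible of it).
- tip_of(camera, name): "at" ([column, row] in pixels: a listed point, or the origin of a listed thing).
Readings, each from a call of its own:
- read_time_s(): time.
- read_qpos(): joint angles.
- read_joint_vel(): joint speeds.
- read_effort(): joint torques, N m.
- read_eef_pos(): TCP position.
- read_tcp_rot(): TCP orientation.
- read_ft_force(): force on the tool from outside, world axes, zero at the start.
- read_ft_torque(): the same for the moment, N m.
- read_finger_gap(): finger opening in m.
- read_grasp_force(): force on a finger pad.
Only numpy, scipy, OpenCV 4.12 (cv2) and the standard library are available. Lean on these libraries where they do the work, as an engineer would, in place of code of your own. Each camera call takes 0.05 s, during which the arm holds its last target. There are 200 camera calls.

### The job

Pick up the orange cure logger by squeezing its two upright tabs together, which pushes its steel hook out, carry it to the mould board and catch the brass stud in the hook; the stud is clamped somewhere along the slotted rail. Then let go, so that the spring draws the hook back round the stud and the logger is left lying flat on the board, pointing squarely across the rail. Bring it gently against the mould and stud, never shoving the hook against the stud, and leave the other things on the bench where they are.

Things in the scene. Friction and masses are not known exactly. Their poses are not given: they have to be found in the camera images.
- logger: Cure logger: orange case 90 x 36 x 24 mm high, black nose block 30 mm wide in front, 130 mm long with hook at rest (150 pushed out), about 0.19 kg. Origin: underside centre of the case. x forwards to nose and hook, y left, z up. Two tabs 6 mm thick, 30 mm wide stand 70 mm above the underside: fixed orange front tab, sliding blue rear tab; squeezed together they push the hook out.
- logger_tabs (a point): Grasp point of the logger: midway between the outer faces of its two tabs at rest, 47 mm above the underside (case top is at 24 mm: keep fingertips above it); axes as the logger's, squeeze along x. Outer faces 65 mm apart at rest, 45 mm fully squeezed. The front tab's outer face is always 32.5 mm ahead (+x) of this point.
- plunger (a joint): How far the blue tab and the hook are pushed out: 0 at rest, 0.020 m fully squeezed (hard stop). Spring force 6 N at 0, 10 N at 0.020. Reads about 0.006 when the hook holds the stud against the nose, 0 when it has closed on nothing. A hard sideways push on the hook turns the logger in the grip.
- pocket (a point): Point fixed to the logger case where the stud's axis sits once caught: 84.5 mm ahead (+x), 1 mm left (+y) of and 35 mm below logger_tabs, 12 mm above the underside; axes as the logger's. The nose's flat front face is 5 mm behind it. The hook lies in the level plane of this point.
- hook (a point): Point fixed to the hook, at the middle of its crosspiece. 6 mm steel rod, J-shaped, level: shank along x with its inner side 8 mm right (-y) of this point, crosspiece along y, then a lip with its inner side 8 mm left whose tip reaches 3 mm back of the crosspiece's inner side. Inner side to nose: 4 mm at rest, 24 mm pushed out. The mouth opens to the left (+y).
- slot (a point): Centre of the slotted rail on the mould board, at the board's top face, 24 mm above the bench; x towards the dome, y along the slot. A brass stud, 10 mm diameter, stands 26 mm above the board on the slot's centre line, clamped anywhere from 22 mm right (-y) to 22 mm left (+y) of here: where is not given, find it by touch or sight. It does not slide: stop at a light touch.
- mould: Fixed mould: plywood board 320 (x) x 200 (y) x 24 mm, origin under its centre, bare on the robot side (-x) of the slot, which is 30 mm on that side of the origin. Beyond, centred 83 mm ahead, a fluted plaster dome 144 mm across with a neck, top 124 mm above the bench; two C-clamps up to 120 mm high, 100 mm ahead and 70 to 118 mm left and right.
- scraper: Spatula, 200 mm, lying on the bench along its x; leave alone.
- mixing_cup: White cup, 84 mm across, 100 mm high, origin under its centre; leave alone.
- release_bottle: Yellow bottle, 60 mm across, 150 mm high, origin under its centre; leave alone.
- brush: Brush, 190 mm, lying along its x; leave alone.
- weight: Dark steel weight, 60 mm across, 62 mm high, origin under its centre; leave alone.
- shim_block: Wooden block 90 x 50 x 30 mm, origin under its centre; leave alone.

How it is judged:
By the outcome, as a careful person would: the job done as asked, in the order asked, and still so for the second after the job is handed in, with the robot touching nothing.
It also fails if it takes over 51 s, if anything falls off the work surface, if the arm or the gripper's body presses on something with over 40 N, if the wrist force passes 120 N, or if a joint passes its speed limit or range.

## Working session

There is one attempt and no reset: what is moved stays moved. The work goes in short steps, each a Python script; the robot and the scene stay as the last script left them, time stands still between calls to the robot, and variables do not carry over. Pictures are saved under pics/ and viewed, at most 10 in all, crops included, and the job is handed in when it is done.

```bash
mkdir -p pics; ls; cat > h.py <<'E'
import numpy as np, cv2
from bench import *
from scipy.spatial.transform import Rotation as R
def ray(cam,px,P=None):
    P=P or camera_params(cam); T=np.array(P["camera_from_world"]);K=np.array(P["K"])
    d=T[:3,:3].T@np.linalg.solve(K,[px[0],px[1],1.]); o=-T[:3,:3].T@T[:3,3]; return o,d
def atz(cam,px,z,P=None):
    o,d=ray(cam,px,P); return o+d*(z-o[2])/d[2]
def proj(cam,p,P=None):
    P=P or camera_params(cam); T=np.array(P["camera_from_world"]);q=np.array(P["K"])@(T[:3,:3]@p+T[:3,3]);return q[:2]/q[2]
def tri(c1,p1,c2,p2):
    o1,d1=ray(c1,p1);o2,d2=ray(c2,p2)
    A=np.stack([d1,-d2],1);s=np.linalg.lstsq(A,o2-o1,rcond=None)[0]
    a=o1+s[0]*d1;b=o2+s[1]*d2;return (a+b)/2,np.linalg.norm(a-b)
def save(im,n): cv2.imwrite('pics/'+n,im[:,:,::-1])
E
python3 - <<'E'
from h import *
np.set_printoptions(precision=4,suppress=True)
for c in ["scene","side"]:
    im=read_camera(c); save(im,c+'.png')
    for n in ["logger_tabs","pocket","hook","logger","slot","mould"]:
        print(c,n,[(np.round(d["at"],1),round(d["confidence"],2)) for d in tip_of(c,n)[:2]])
    P=camera_params(c);T=np.array(P["camera_from_world"]);print(-T[:3,:3].T@T[:3,3])
print(read_time_s(),read_tcp_rot(),read_ft_force())
E
```

```text
pics
scene logger_tabs [(array([412.4, 299.3]), 0.94), (array([297.5, 241.4]), 0.54)]
scene pocket [(array([382.7, 328.2]), 0.58), (array([382.4, 330.5]), 0.5)]
scene hook [(array([381.2, 333. ]), 0.57)]
scene logger [(array([408.3, 317.7]), 0.98)]
scene slot [(array([299.4, 236.7]), 0.69)]
scene mould [(array([287.2, 246.7]), 0.67)]
[1.1035 1.0596 0.9125]
side logger_tabs [(array([262.3, 179.1]), 0.57)]
side pocket [(array([294.2, 180.2]), 0.89)]
side hook [(array([297.3, 402.1]), 0.45)]
side logger [(array([267.1, 191.5]), 0.85)]
side slot [(array([332.3, 269. ]), 0.57), (array([245.1, 151.8]), 0.44)]
side mould [(array([344.8, 278.4]), 0.71), (array([244.2, 150.8]), 0.25)]
[ 0.3589 -0.7168  0.8983]
0.7 [0.1878 0.9822 0.     0.    ] [-0.1772  0.4213  0.572 ]
```

```bash
python3 - <<'E'
from h import *
np.set_printoptions(precision=4,suppress=True)
print('tabs',tri("scene",[412.4,299.3],"side",[262.3,179.1]))
print('pocket',tri("scene",[382.7,328.2],"side",[294.2,180.2]))
print('logger',tri("scene",[408.3,317.7],"side",[267.1,191.5]))
print('slot',tri("scene",[299.4,236.7],"side",[332.3,269.]))
print('mould',tri("scene",[287.2,246.7],"side",[344.8,278.4]))
a=cv2.imread('pics/scene.png');b=cv2.imread('pics/side.png')
cv2.imwrite('pics/both.png',cv2.resize(np.vstack([a[120:420],b[100:400]]),(640,600)))
E
```

```text
tabs (array([0.4664, 0.3054, 0.0453]), np.float64(0.007823290929023886))
pocket (array([0.5537, 0.3204, 0.0118]), np.float64(0.0009131090940706489))
logger (array([ 0.4748,  0.3078, -0.0031]), np.float64(0.005423096911981523))
slot (array([ 0.5675, -0.0335,  0.025 ]), np.float64(0.0029107175817668254))
mould (array([ 0.5956, -0.0462, -0.0046]), np.float64(0.0032382169270876874))
```

View pics/both.png

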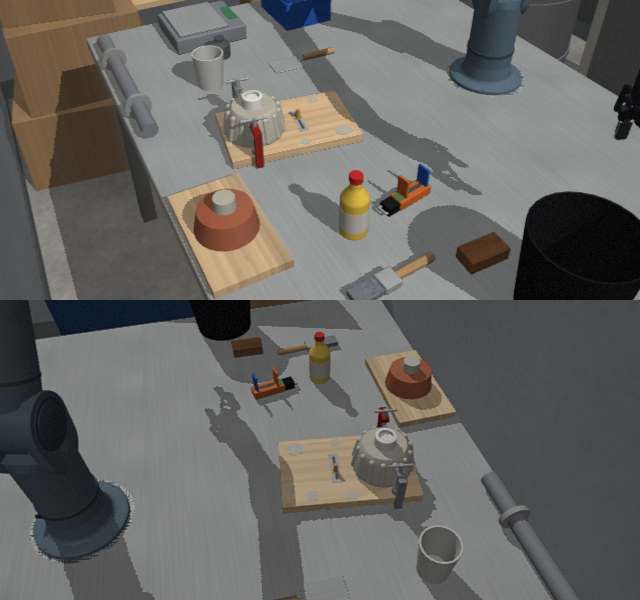

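The scene shows the logger (405,312) lying near the bottle (355,325), and the mould with its stud around (298,237). Next come closer wrist views, of the logger first and then the mould.

```bash
cat >> h.py <<'E'
def q(phi):
    a=(phi+np.pi/2)/2; return [np.cos(a),np.sin(a),0,0]
np.set_printoptions(precision=4,suppress=True)
def wl(c,names):
    P=camera_params(c); im=read_camera(c); o={}
    for n in names:
        o[n]=[(np.round(d["at"],1),round(d["confidence"],2)) for d in tip_of(c,n)[:2]]; print(n,o[n])
    return P,im,o
E
python3 - <<'E'
from h import *
t=read_time_s()
yaw=np.deg2rad(9)
p=np.array([0.466,0.306,0.24])
move_ptp(p,q(yaw)); print(read_time_s()-t, read_qpos(), read_eef_pos())
P,im,o=wl("wrist",["logger_tabs","pocket","hook","logger"]); save(im,'w1.png')
for n,z in [("logger_tabs",.047),("pocket",.012),("hook",.012),("logger",0)]:
    for a,_ in o[n]: print(n,atz("wrist",a,z,P))
t=read_time_s()
move_ptp([0.50,-0.035,0.30],q(np.deg2rad(-15))); print(read_time_s()-t, read_qpos(), read_eef_pos())
P,im,o=wl("wrist",["slot","mould"]); save(im,'w2.png')
np.savez('w2.npz',K=P["K"],T=P["camera_from_world"])
for n,z in [("slot",.024),("mould",0)]:
    for a,_ in o[n]: print(n,atz("wrist",a,z,P))
print(read_time_s())
E
python3 -c "
import cv2
a=cv2.imread('pics/w1.png');b=cv2.imread('pics/w2.png')
cv2.imwrite('pics/w12.png',cv2.hconcat([a[:, :],b])) if 0 else cv2.imwrite('pics/w12.png',cv2.vconcat([cv2.resize(a,(400,300)),cv2.resize(b,(400,300))]))"
```

```text
1.4000000000000001 [-0.9917  0.2252  0.3796  1.8487 -0.0951  1.0848 -0.4146] [0.4647 0.3087 0.24  ]
logger_tabs [(array([324.1, 219.5]), 0.94)]
pocket [(array([410.6, 208.7]), 0.59)]
hook [(array([409.1, 207.5]), 0.95)]
logger [(array([405.3, 206.9]), 0.75), (array([477.4, 206.1]), 0.74)]
logger_tabs [0.4722 0.3065 0.047 ]
pocket [0.5596 0.3236 0.012 ]
hook [0.5578 0.3246 0.012 ]
logger [0.5573 0.3226 0.    ]
logger [0.6322 0.3357 0.    ]
1.3083 [-0.7109  0.0439  0.7221  1.9177 -0.0317  1.1917 -0.235 ] [ 0.5002 -0.0324  0.2996]
slot []
mould [(array([400.3, 170.4]), 0.57)]
mould [ 0.6041 -0.0275  0.    ]
3.8083
```

View pics/w1.png

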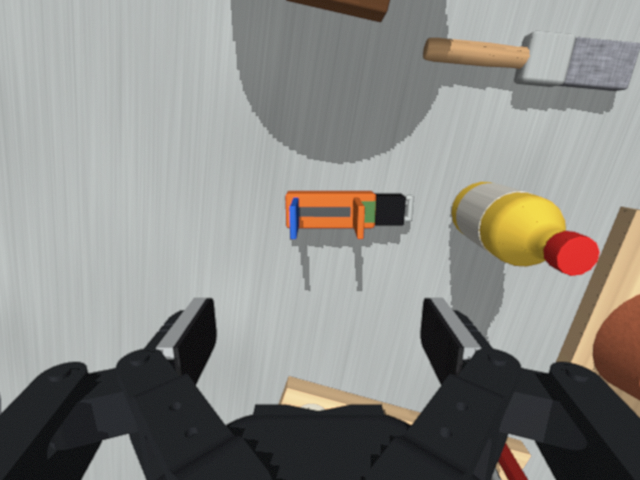

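View pics/w2.png

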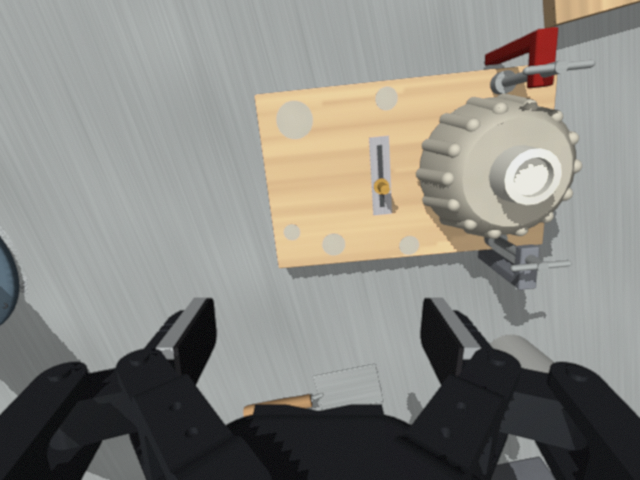

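w1: the logger case is at about (335,210), pointing almost straight right in the image, with its hook at (408,207) and the bottle at about (500,225). w2: the board's near edge runs (256,95) to (279,267), the slot plate spans rows 137–214, and the stud is at (382,186), towards the -y end. I'll fit these lines numerically.

```bash
python3 - <<'E'
from h import *
d=np.load('w2.npz'); P2={"K":d["K"],"camera_from_world":d["T"]}
im=cv2.imread('pics/w2.png').astype(int)  # bgr
hsv=cv2.cvtColor(im.astype(np.uint8),cv2.COLOR_BGR2HSV)
# near edge: first row-wise wood pixel
wood=(im[:,:,2]-im[:,:,0])>60
pts=[]
for r in range(110,255,3):
    c=np.argmax(wood[r,230:330])+230-.5; pts.append(atz("w",[c,r],.024,P2)[:2])
pts=np.array(pts); f=cv2.fitLine(pts.astype(np.float32),cv2.DIST_HUBER,0,.0005,.001).ravel(); print('near edge dir',np.degrees(np.arctan2(f[1],f[0])),f)
top=[]
for c in range(275,420,3):
    r=np.argmax(wood[50:140,c])+50-.5; top.append(atz("w",[c,r],.024,P2)[:2])
g=cv2.fitLine(np.array(top).astype(np.float32),cv2.DIST_HUBER,0,.0005,.001).ravel(); print('left edge dir',np.degrees(np.arctan2(g[1],g[0])),g)
bot=[]
for c in range(295,420,3):
    r=290-np.argmax(wood[220:291,c][::-1])+.5; bot.append(atz("w",[c,r],.024,P2)[:2])
h=cv2.fitLine(np.array(bot).astype(np.float32),cv2.DIST_HUBER,0,.0005,.001).ravel(); print('right edge',np.degrees(np.arctan2(h[1],h[0])),h)
cor=[atz("w",p,.024,P2) for p in [(256,95),(279,267)]];print('width',np.linalg.norm(cor[0]-cor[1]),cor)
for z in (.024,.05):print('stud',z,atz("w",(382,186),z,P2))
for p in [(371,137),(388,137),(373,214),(390,214)]: print(atz("w",p,.024,P2))
o,_=ray("w",(0,0),P2);print('cam2',o)
# logger: pose of camera in w1: reuse rigid offset
rot=R.from_quat(q(np.deg2rad(-15)))
P=camera_params("wrist");T=np.array(P["camera_from_world"])
X=np.eye(4);X[:3,:3]=R.from_quat(read_tcp_rot()).as_matrix();X[:3,3]=read_eef_pos()
C=T@X # cam from tcp
X1=np.eye(4);X1[:3,:3]=R.from_quat(q(np.deg2rad(9))).as_matrix();X1[:3,3]=[.4647,.3087,.24]
P1={"K":P["K"],"camera_from_world":C@np.linalg.inv(X1)}; print('now',X)
print('check',atz("w",(324.1,219.5),.047,P1), C)
a=cv2.imread('pics/w1.png').astype(int)
org=(a[:,:,2]-a[:,:,0])>90
up=[];
for c in range(300,352,2):
    r=np.argmax(org[180:205,c])+180-.5; up.append(atz("w",[c,r],.024,P1)[:2])
u=cv2.fitLine(np.array(up).astype(np.float32),cv2.DIST_HUBER,0,.0005,.001).ravel(); print('case left edge',np.degrees(np.arctan2(u[1],u[0])),u)
w=cv2.resize(a[170:260,270:430].astype(np.uint8),(640,360),interpolation=cv2.INTER_NEAREST)
v=cv2.resize(im[125:225,340:420].astype(np.uint8),(480,600),interpolation=cv2.INTER_NEAREST)[:, :]
cv2.imwrite('pics/cr.png',cv2.vconcat([w,cv2.copyMakeBorder(cv2.resize(im[165:205,340:420+26].astype(np.uint8),(636,240),interpolation=cv2.INTER_NEAREST),0,0,0,4,0)]))
E
```

```text
near edge dir 80.860916 [0.1588 0.9873 0.45   0.0005]
left edge dir -9.1834135 [ 0.9872 -0.1596  0.5618  0.078 ]
right edge -8.997732 [ 0.9877 -0.1564  0.5123 -0.1135]
width 0.19611123239566958 [array([0.4664, 0.0929, 0.024 ]), array([ 0.434 , -0.1005,  0.024 ])]
stud 0.024 [ 0.5758 -0.0357  0.024 ]
stud 0.05 [ 0.5722 -0.0308  0.05  ]
[0.5751 0.02   0.024 ]
[0.5931 0.0152 0.024 ]
[ 0.559 -0.065  0.024]
[ 0.5782 -0.0701  0.024 ]
cam2 [0.5202 0.0386 0.4222]
now [[ 0.2547  0.967  -0.0008  0.5002]
 [ 0.967  -0.2547 -0.0003 -0.0327]
 [-0.0005 -0.0007 -1.      0.2996]
 [ 0.      0.      0.      1.    ]]
check [0.472  0.3068 0.047 ] [[-0.0007  1.     -0.0004 -0.0012]
 [-0.9578 -0.0007 -0.2874  0.0355]
 [-0.2874  0.0002  0.9578  0.1386]
 [ 0.      0.      0.      1.    ]]
case left edge 8.958795 [0.9878 0.1557 0.4632 0.3291]
```

View pics/cr.png

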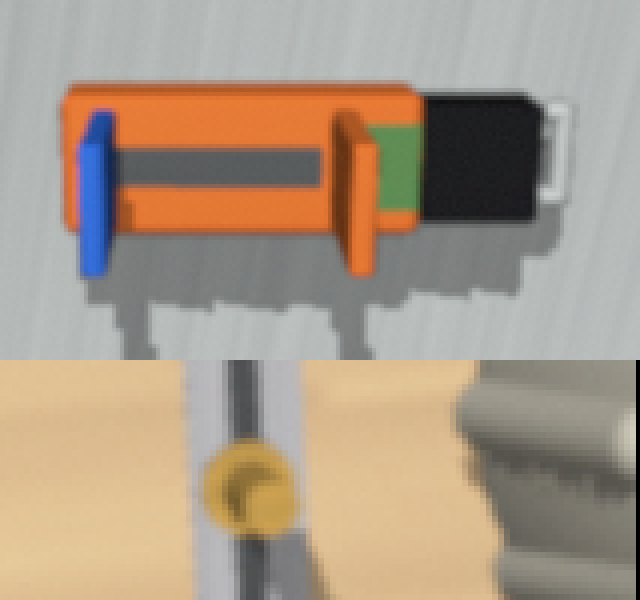

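The stud sits about 11.6 mm to the right of the slot centre, at about (0.5747, -0.0355), confirmed from both its collar and its top. The mould yaw is -9.1° and the logger yaw +9°. Time to grasp.

```bash
cat >> h.py <<'E'
def go(p,qq,speed=.15,it=2):
    p=np.array(p,float); c=p.copy()
    for i in range(it):
        movel(c,qq,speed) if i==0 else movel(c,qq,.05)
        pause(.1); e=p-np.array(read_eef_pos()); c=c+e
        if np.linalg.norm(e)<.0006: break
    return c-e, e
E
python3 - <<'E'
from h import *
Q=q(np.deg2rad(9))
g=np.array([.4780,.3092,0])
move_ptp(g+[0,0,.13],Q)
c,e=go(g+[0,0,.13],Q); print(e)
off=c-(g+[0,0,.13])
movel(g+off+[0,0,.049],Q,.1); pause(.1); print(read_eef_pos(),read_ft_force(),read_tcp_rot())
move_gripper(.040,30); print(read_finger_gap(),read_grasp_force(),read_ft_force(),read_eef_pos())
movel(g+off+[0,0,.13],Q,.12); pause(.1)
print(read_finger_gap(),read_eef_pos(),read_time_s())
P,im,o=wl("wrist",["logger_tabs","pocket","hook"]); save(im,'w3.png')
X=np.eye(4);X[:3,:3]=R.from_quat(read_tcp_rot()).as_matrix();X[:3,3]=read_eef_pos()
for n,z in [("logger_tabs",.13),("pocket",.095),("hook",.095)]:
    for a,_ in o[n]: print(n,(np.linalg.inv(X)@np.append(atz("wrist",a,z,P),1))[:3])
E
```

```text
[ 0.0006 -0.0006  0.0005]
[0.4783 0.3102 0.0495] [-0.0514  0.0601 -0.2303] [0.6495 0.7604 0.001  0.0002]
0.04445342945522522 30.03534346818924 [ 5.4921 -1.1578 11.2714] [0.4857 0.3114 0.0536]
0.04409107024968729 [0.4764 0.3091 0.1282] 8.375
logger_tabs [(array([294.4, 315.7]), 0.76)]
pocket [(array([461.5, 281.4]), 0.75)]
hook [(array([505.6, 278.6]), 0.55)]
logger_tabs [ 0.0055 -0.0086 -0.0011]
pocket [0.0044 0.0699 0.0338]
hook [0.0059 0.0909 0.0337]
```

View pics/w3.png

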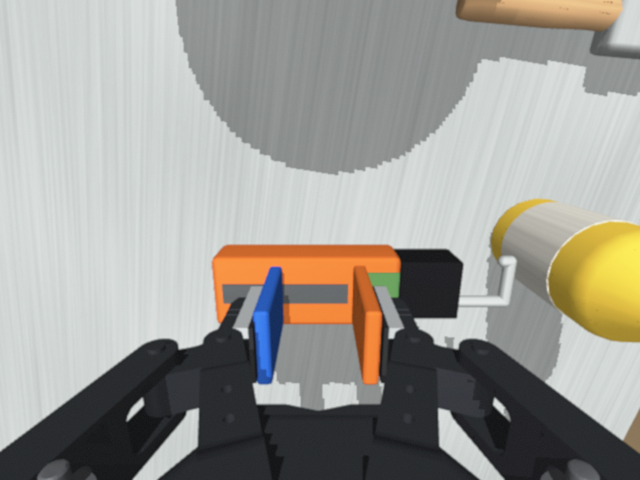

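w3 shows the logger held between the pads, with the hook fully out at (508,262), clear of the bottle. The underside is about 53.6 mm below the TCP. I'll back away from the bottle and go to a hover 30 mm to the right of the stud.

```bash
cat >> h.py <<'E'
YM=np.deg2rad(-9.1); QM=q(YM); ex=np.array([np.cos(YM),np.sin(YM)]); ey=np.array([-ex[1],ex[0]])
def mw(a,l,z): return np.append(a*ex+l*ey,z)
def rep(o,P,zu):
    # zu = logger underside height
    X=np.eye(4);X[:3,:3]=R.from_quat(read_tcp_rot()).as_matrix();X[:3,3]=read_eef_pos()
    for n,z in [("logger_tabs",.047),("pocket",.012),("hook",.012)]:
        for a,_ in o.get(n,[]):
            w=atz("wrist",a,zu+z,P); print(n,'along,lat',w[:2]@ex,w[:2]@ey,'tcp',(np.linalg.inv(X)@np.append(w,1))[:3])
E
python3 - <<'E'
from h import *
movel([.425,.25,.19],None,.2)
p=mw(.4915,.025,.115)
move_ptp(p+[0,0,.03],QM)
c,e=go(p,QM,.1); print(e,c-p,read_eef_pos(),read_finger_gap(),read_ft_force(),read_time_s())
r=R.from_quat(read_tcp_rot()).as_matrix();print('tool y deg',np.degrees(np.arctan2(r[1,1],r[0,1])), r[:,2])
P,im,o=wl("wrist",["logger_tabs","pocket","hook","slot"]); save(im,'w4.png')
np.savez('w4.npz',K=P["K"],T=P["camera_from_world"])
rep(o,P,read_eef_pos()[2]-.0536)
E
```

```text
[0.0005 0.0004 0.0002] [-0.0006 -0.0003 -0.0005] [ 0.4888 -0.0534  0.1148] 0.043971656266511394 [ 0.861   0.6217 -2.3142] 11.3167
tool y deg -9.109465661653154 [ 0.0005  0.0002 -1.    ]
logger_tabs [(array([292.9, 317.4]), 0.77)]
pocket [(array([459.9, 279.9]), 0.83)]
hook [(array([504.7, 276.8]), 0.7)]
slot [(array([445.9, 188.7]), 0.75)]
logger_tabs along,lat 0.48194482427086976 0.02504818027573238 tcp [ 0.0005 -0.009   0.0066]
pocket along,lat 0.5647659930567337 0.026552043073522 tcp [0.002  0.0738 0.0416]
hook along,lat 0.58736592905125 0.028233332381313977 tcp [0.0037 0.0964 0.0416]
```

View pics/w4.png

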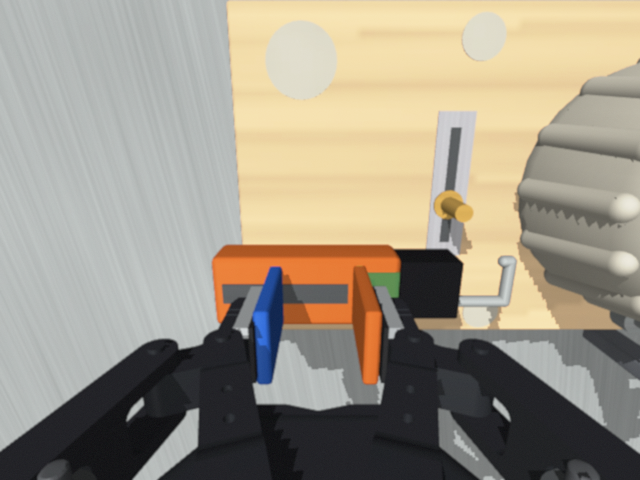

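w4: the hook is extended with its shank at row 301, crosspiece at col 508 and lip at row 261. The stud's top is at (464,213), its collar at (449,206), clear to the left of the hook.

```bash
python3 - <<'E'
from h import *
d=np.load('w4.npz'); P={"K":d["K"],"camera_from_world":d["T"]}
f=lambda px,z:(lambda w:(round(float(w[:2]@ex),4),round(float(w[:2]@ey),4)))(atz("w",px,z,P))
print('stud top',f((464,213),.05),'collar',f((449,206),.026))
zu=.1148-.0536
print('shank c',f((480,301),zu+.012),'cross',f((508,283),zu+.012),'lip',f((506,261),zu+.012),'nose top front L/R',f((461.5,259),zu+.02),f((459,317),zu+.02))
print('slot plate',f((441,112),.024),f((476,112),.024),f((429,250),.024),f((464,250),.024),'near edge',f((228,5),.024),f((242,240),.024))
im=cv2.imread('pics/w4.png');cv2.imwrite('pics/w4c.png',cv2.resize(im[170:330,400:560],(600,600),interpolation=cv2.INTER_CUBIC))
E
```

```text
stud top (0.5725, 0.0563) collar (0.573, 0.0553)
shank c (0.5765, 0.0148) cross (0.5894, 0.0249) lip (0.5866, 0.0369) nose top front L/R (0.5606, 0.0409) (0.563, 0.01)
slot plate (0.5633, 0.1099) (0.5835, 0.1099) (0.564, 0.0261) (0.5866, 0.0261) near edge (0.4447, 0.1636) (0.4439, 0.033)
```

View pics/w4c.png

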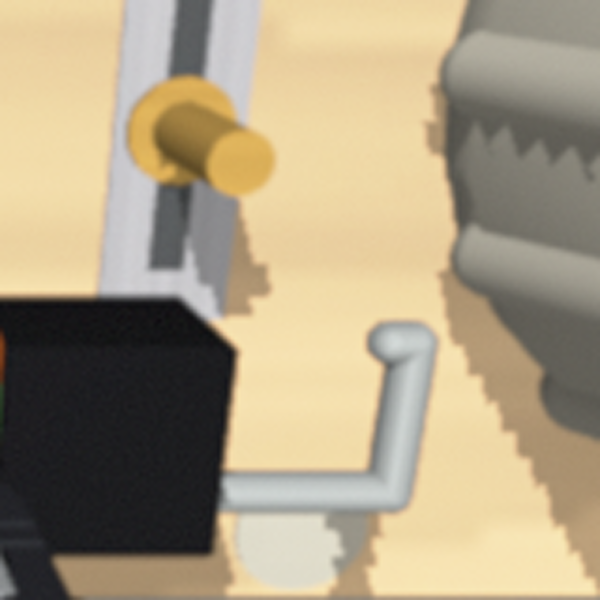

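```bash
python3 - <<'E'
from h import *
off=np.array([-.0006,-.0003,-.0005]); A=.4915
movel(mw(A,.025,.082)+off,QM,.08); pause(.15)
f0=np.array(read_ft_force()); print('f0',f0,read_eef_pos())
z=.082
while z>.073:
    z-=.001; movel(mw(A,.025,z)+off,QM,.03); pause(.05)
    f=np.array(read_ft_force())-f0
    if f[2]>1.5: break
print('touch',z,f,read_eef_pos())
z+=.002; movel(mw(A,.025,z)+off,QM,.03); pause(.1)
print(np.array(read_ft_force())-f0)
f0=np.array(read_ft_force())
for l in [.035,.045,.048,.050,.052,.0535,.0548]:
    movel(mw(A,l,z)+off,QM,.04); pause(.08)
    f=np.array(read_ft_force())-f0; print(l,np.round([f[:2]@ex,f[:2]@ey,f[2]],2))
    if np.linalg.norm(f[:2])>2.5: print('stop');break
e=np.array(read_eef_pos());print(e[:2]@ex,e[:2]@ey,e[2],read_time_s())
P,im,o=wl("wrist",["logger_tabs","pocket","hook"]); save(im,'w5.png')
rep(o,P,e[2]-.0536)
np.savez('w5.npz',K=P["K"],T=P["camera_from_world"])
cv2.imwrite('pics/w5c.png',cv2.resize(im[200:340,200:560,::-1],(795,309),interpolation=cv2.INTER_CUBIC))
E
```

```text
f0 [-0.3573 -0.2648 -1.6109] [ 0.4891 -0.0535  0.0818]
touch 0.077 [-1.5859 -0.7913  8.3561] [ 0.4889 -0.0534  0.0771]
[0.3412 0.6242 0.2565]
0.035 [ 0.37 -0.69 -0.25]
0.045 [ 0.26 -1.14 -0.85]
0.048 [-0.61 -0.87 -0.48]
0.05 [ 0.32 -0.48 -0.66]
0.052 [-0.4  -0.17 -0.96]
0.0535 [ 0.39 -0.76 -0.73]
0.0548 [ 0.41 -0.55 -0.63]
0.490954885181311 0.05444271678051312 0.07850743480350594 16.7667
logger_tabs [(array([292.6, 319.4]), 0.72)]
pocket []
hook [(array([507.1, 278.7]), 0.87)]
logger_tabs along,lat 0.48165291795979587 0.054111859315578395 tcp [-0.0003 -0.0093  0.0066]
hook along,lat 0.5883915465476582 0.05718653807444223 tcp [0.0028 0.0975 0.0416]
```

View pics/w5c.png

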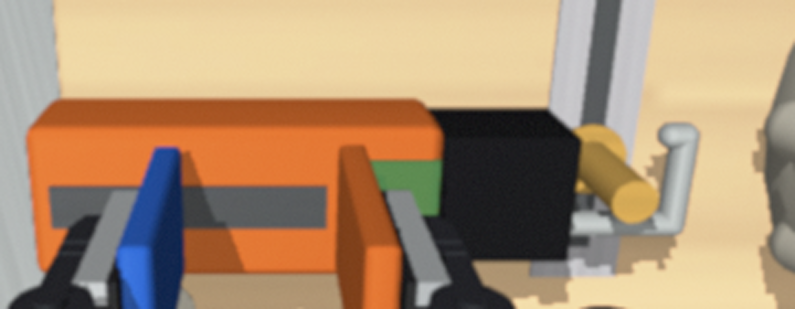

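w5 shows the stud inside the open hook, centred between shank and lip, with nothing touching. I'll set it down, then open step by step, following the pads' swing to keep the case flat.

```bash
python3 - <<'E'
from h import *
off=np.array([-.0002,-.0002,-.0005]); A=.4915; L=.0548
f0=np.array(read_ft_force()); z=.0778
def fz(): return np.array(read_ft_force())-f0
while z>.0735:
    movel(mw(A,L,z)+off,QM,.03); pause(.05)
    if fz()[2]>1.8: break
    z-=.0004
print('down',z,fz(),read_eef_pos())
for g in [.047,.050,.053,.056,.059,.062]:
    move_gripper(g,20); pause(.05); f=fz()
    k=0
    while f[2]<1.0 and k<4 and g<.06:
        z-=.0005;k+=1; movel(mw(A,L,z)+off,QM,.03); pause(.05); f=fz()
    print(g,round(read_finger_gap(),4),'F',np.round([f[:2]@ex,f[:2]@ey,f[2]],2),'grip',round(read_grasp_force(),1),'z',z)
e=np.array(read_eef_pos());print(e[:2]@ex,e[:2]@ey,e[2],read_time_s())
P,im,o=wl("wrist",["logger_tabs","pocket","hook"]); save(im,'w6.png')
cv2.imwrite('pics/w6c.png',cv2.resize(im[200:400,160:560,::-1],(800,400),interpolation=cv2.INTER_CUBIC))
E
```

```text
down 0.0774 [-1.2853  0.2808  3.8241] [ 0.4939 -0.0239  0.0772]
0.047 0.0465 F [-1.4  -0.33  2.45] grip 9.2 z 0.0769
0.05 0.05 F [-2.87 -0.95  6.91] grip 8.2 z 0.0759
0.053 0.0531 F [ 0.31 -1.27  1.8 ] grip 8.3 z 0.0759
0.056 0.0561 F [-2.07 -1.49  4.26] grip 7.2 z 0.0749
0.059 0.0592 F [-4.18 -1.01  3.96] grip 5.2 z 0.0749
0.062 0.0617 F [-2.19 -0.59  0.66] grip 0.9 z 0.0749
0.4912683840609742 0.05455715172602132 0.0742263867889621 20.6667
logger_tabs [(array([307.7, 321.1]), 0.67)]
pocket [(array([477. , 282.5]), 0.71)]
hook [(array([491.6, 283. ]), 0.82)]
```

View pics/w6c.png

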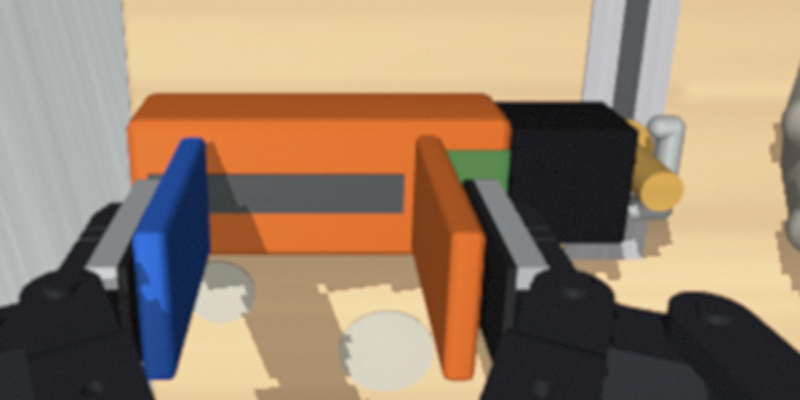

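w6: the hook has closed around the stud (650,170), and the nose is against it. Next: open fully, rise straight up, and check.

```bash
python3 - <<'E'
from h import *
move_gripper(.085,20); print(read_finger_gap(),read_grasp_force(),read_ft_force())
p=np.array(read_eef_pos()); movel(p+[0,0,.09],None,.08); movel(p+np.append(-.05*ex-.05*ey,.16),None,.15); pause(.2)
P,im,o=wl("wrist",["logger_tabs","pocket","hook"]); save(im,'w7.png')
rep(o,P,.024)
im=im.astype(int); org=(im[:,:,0]-im[:,:,2])>110
r0,c0=[int(v) for v in o["logger_tabs"][0][0][::-1]]
# left (upper) bottom edge of case: between tabs
pts=[]
hsv=cv2.cvtColor(im.astype(np.uint8),cv2.COLOR_RGB2HSV); m=((hsv[:,:,0]<14)&(hsv[:,:,1]>180)&(hsv[:,:,2]>60))
for c in range(c0-25,c0+36,2):
    r=np.argmax(m[r0-70:r0+10,c])+r0-70-.5; pts.append(atz("w",[c,r],.024,P)[:2])
u=cv2.fitLine(np.array(pts,np.float32),cv2.DIST_HUBER,0,.0005,.001).ravel(); print('yaw',np.degrees(np.arctan(u[1]/u[0])))
print(read_time_s())
E
```

```text
0.08511609448244217 0.0 [ 0.7154 -0.1348  0.2599]
logger_tabs [(array([375.5, 162.8]), 0.73)]
pocket [(array([462.3, 159.3]), 0.7)]
hook [(array([469.1, 156.1]), 0.96)]
logger_tabs along,lat 0.4891521613392988 0.05566040470948681 tcp [0.0511 0.0472 0.1634]
pocket along,lat 0.5725131833580012 0.05590789425558526 tcp [0.0513 0.1306 0.1983]
hook along,lat 0.5782631051516861 0.05871098828545134 tcp [0.0541 0.1363 0.1983]
yaw -9.088645
23.725
```

View pics/w7.png

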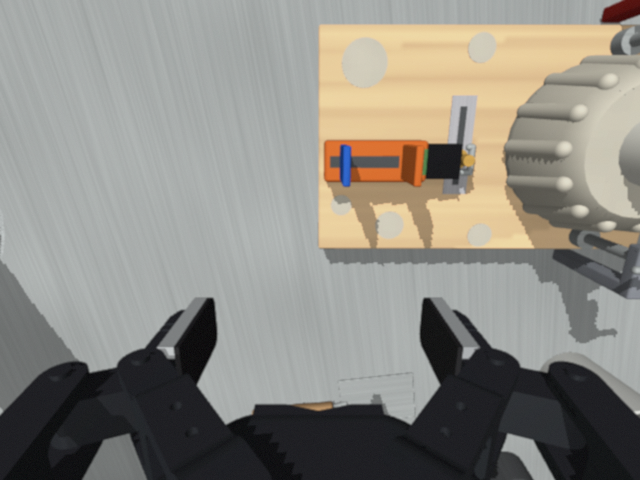

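w7 shows the logger lying flat at (395,162), square to the rail (yaw -9.09° against -9.1° for the mould). The pocket is on the stud at (466,158), and the gripper is clear.

```bash
python3 -c "
from bench import *
print(sign_off())"
```

```text
the job is handed in; nothing more can be done
None
```

The logger is hooked on the stud, lying flat on the board and square across the rail (within about 0.1° by the wrist camera), and the job was handed in at about 24 s of the 51 s allowed, with the gripper clear.

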